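Push the tube carriers home in the reader track and start the reader

TASK

Push the row of four blue tube carriers along the track from behind, as one closed-up row and without picking any of them up, until the front carrier is right against the black end stop and all four sit close together. Then press the green button on the reader head all the way down and let it go, and move clear. Leave the bottle, the tip box and the red tube rack where they are.

Things in the scene. Friction and masses are not known exactly. Their poses are not given: they have to be found in the camera images.
- track: fixed aluminium track: channel along its y, open on top and at the rear (-y) end, white reader head at the +y end. Channel floor 8 mm above the bench, 39 mm wide; walls 6 mm thick, tops 18 mm above the bench; base 70 mm wide. Origin: on the bench, on the channel centre line. In y: rear end -180, end stop face +170, head +176 to +256 mm (96 mm wide, 60 mm high). z up.
- stop_face (a point): foot of the rear-facing face of the black end stop, on the centre line at channel floor height; axes as the track. The stop is 60 mm wide and reaches 48 mm above the bench.
- carrier_front: dark blue tube carrier: block 36 (x) by 40 (y, along the channel) by 32 mm high, four round tube caps rising 7 mm above it; 80 to 160 g, slides freely, 1.5 mm play to each wall. Origin: centre of its underside, on the channel floor. Foremost of the row of four, at first 50 to 110 mm short of the end stop.
- carrier_2: light blue tube carrier: block 36 (x) by 40 (y, along the channel) by 32 mm high, four round tube caps rising 7 mm above it; 80 to 160 g, slides freely, 1.5 mm play to each wall. Origin: centre of its underside, on the channel floor. Second of the row, touching the front one.
- carrier_3: dark blue tube carrier: block 36 (x) by 40 (y, along the channel) by 32 mm high, four round tube caps rising 7 mm above it; 80 to 160 g, slides freely, 1.5 mm play to each wall. Origin: centre of its underside, on the channel floor. Third of the row.
- carrier_rear: light blue tube carrier: block 36 (x) by 40 (y, along the channel) by 32 mm high, four round tube caps rising 7 mm above it; 80 to 160 g, slides freely, 1.5 mm play to each wall. Origin: centre of its underside, on the channel floor. Last of the row, nearest the open rear end; nothing stands behind it in the channel.
- start (a joint): green push button on top of the reader head: travel in m, 0 = out, 0.006 = fully pressed straight down; it springs back; fully down takes about 5 N.
- start_top (a point): centre of the top face of the green button (28 mm across) on the reader head, about 80 mm above the bench; it sinks as the button is pressed.
- bottle: bystander: squat amber bottle with white cap, 56 mm across, 85 mm high, loose on the bench. Origin: centre of its underside.
- tip_box: bystander: grey tip box with orange lid, 72 by 72 by 50 mm high, loose on the bench. Origin: centre of its underside.
- tube_rack: bystander: red tube rack with white caps, 60 (x) by 80 (y) by 40 mm high, loose on the bench. Origin: centre of its underside.

How it is judged:
On the way, in this order (a step that is already met when the one before it is completed fails the run):
1. all four carriers stand closed up against the end stop (y of carrier_front in the frame of track between 0.147 and 0.153 m and x of carrier_front in the frame of track between -0.005 and 0.005 m and z of each of carrier_front, carrier_2, carrier_3, carrier_rear in the frame of track below 0.012 m and angle between each of carrier_front, carrier_2, carrier_3, carrier_rear's own z axis and vertical below 0.1 rad and y of carrier_2 in the frame of track between 0.106 and 0.113 m and x of carrier_2 in the frame of track between -0.005 and 0.005 m and y of carrier_3 in the frame of track between 0.066 and 0.073 m and x of carrier_3 in the frame of track between -0.005 and 0.005 m and y of carrier_rear in the frame of track between 0.026 and 0.033 m and x of carrier_rear in the frame of track between -0.005 and 0.005 m), for 0.2 s.
2. the green button is pressed down (at least 4.5 mm of its 6 mm) with the carriers still home (all of step 1 and value of joint start above 0.0045 m), for 0.05 s.
At the end, for the whole second after the job is handed in: The front carrier is within 3 mm of the end stop and the others within 4 mm of their closed-up places behind it, all upright on the channel floor and at rest; the button has been pressed after that and is out again; bottle, tip box and rack are within 15 mm of where they stood (all of step 1 and linear speed of each of carrier_front, carrier_2, carrier_3, carrier_rear below 0.01 m/s and value of joint start below 0.002 m and distance of each of bottle, tip_box, tube_rack from where it was at the start of the episode below 0.015 m); the robot touches nothing.
It fails at once if a carrier is lifted or climbs out of the channel (z of any of carrier_front, carrier_2, carrier_3, carrier_rear in the frame of track above 0.015 m).
It fails at once if a carrier is tipped over (angle between any of carrier_front, carrier_2, carrier_3, carrier_rear's own z axis and vertical above 0.35 rad).
It fails at once if the row comes apart: a gap of more than 10 mm opens between neighbours (distance between carrier_front and carrier_2 above 0.05 m or distance between carrier_2 and carrier_3 above 0.05 m or distance between carrier_3 and carrier_rear above 0.05 m).
It fails at once if the start button is pressed while the front carrier is not at the end stop (value of joint start above 0.003 m and y of carrier_front in the frame of track below 0.145 m).
It fails at once if the bottle, tip box or tube rack is moved by more than 15 mm (distance of any of bottle, tip_box, tube_rack from where it was at the start of the episode above 0.015 m).
It also fails if it takes over 45 s, if anything falls off the work surface, if the arm or the gripper's body presses on something with over 40 N, if the wrist force passes 120 N, or if a joint passes its speed limit or range.

ROBOT

A 6-joint arm with a two-finger parallel gripper is mounted at the origin on the work surface. World frame = base frame: x ahead of the robot, y to its left, z up, the work surface at z = 0. Lengths are in m, angles in rad, forces in N, time in s.
With the tool pointing down it reaches from about 0.325 to 0.925 m from the base axis. Payload 3.1 kg.
Tool frame: the origin (TCP) lies midway between the tips of the shut fingers; the grasp point (between the pads) lies 19 mm behind it; y points along the fingers, z is the direction in which the jaws open and shut, and the axes are right-handed (so a half turn about y gives the same grasp; the last joint's range is limited). The gripper opens to 85 mm and grips with 20 to 120 N. Pads are 22 mm wide; open, the fingers measure 114 mm over their backs; the gripper's body (76 mm by 85 mm) begins 54 mm behind the grasp point. The pads swing forward as they close: fully open they stand 13 mm farther back than shut.
Start: joints at [-0.112, 0.217, 1.613, -0, 1.311, -0.112], TCP at [0.625, 0, 0.231] pointing down, gripper open.
Joint ranges: [-2.75, 2.75], [-0.78, 2.1], [0.31, 2.55], [-1.13, 4.27], [0.13, 2.63], [-2.58, 2.58]. Speed limits (rad/s): [2.79, 2.79, 3.14, 3.14, 3.14, 3.14].

INTERFACE

Orientations are given as a unit quaternion [x, y, z, w].
In Python, from rig import monitor, vision, job gives the robot as it stands. The module is installed in compiled form; this text tells all that it offers.
- The arm moves only by the tool servo_tool, never from a script. Its argument "commands" is a list of rows, each an object of numbers: "tx", "ty", "tz": the shift along the tool's x, y, z in mm; "rx", "ry", "rz": the turn, a rotation vector about the tool's x, y, z in degrees. A call has 1 to 8 rows; each row shifts and turns the pose as measured when the row begins, along the tool's axes as they then stand; what a row does not reach is not made up. A row lasts 1/10 s, in which the tool goes at most 50 mm and 8.59 degrees, less where a joint would pass 70% of its speed; a pose out of reach is approached as far as the arm can. A call with a gripper value outside its range is refused whole. "hand" is the closure, from -1 (fully open) to 1 (shut), set as the call begins (left out, the last holds). The fingers move at their own pace and stop on an object; the grip force is fixed at half the most. Time passes only in rows, so rows that do not move let the fingers close. It gives the time, the measured TCP pose, the force and the opening at its end, in the units of the state.
- monitor.sense(): the state, without advancing time (a new reading comes with each control period).
- vision.camera(name): name is "scene" or "side" or "wrist"; returns a dict with "pixels" (384x512x3 uint8, red, green, blue), "camera_matrix" (3x3 intrinsics, pixels), "k1" (the pictures are not rectified: a ray, as slopes to the right and down, at radius r is drawn at 1 + k1 r^2 times it, then the intrinsics apply), "rvec" (rotation vector, rad) and "tvec" (3), from world to camera coordinates, as OpenCV has them; the wrist camera has in their place "hand_eye" (4x4, takes a point from camera to tool coordinates, whose origin is the TCP and whose axes are the tool frame's). Camera axes: x right, y down, z forward; pixel columns grow to the right and rows downward; lengths in m; the calibration is good to about 2 mm. A picture is of the moment at which its call begins: read the wrist's pose just before it. There is no depth.
- job.finish_job(): hands the job in, once; it reports no verdict.
The state is a dict: "time_s": time; "joint_positions": joint angles; "joint_vel": joint speeds; "effort": joint torques, N m; "ee_pos": TCP position; "eef_rot": TCP orientation; "wrist_force": force on the tool from outside, world axes, zero at the start; "ft_torque": the same for the moment, N m; "opening": finger opening in m.
Only numpy, scipy, OpenCV 4.12 (cv2) and the standard library are available. Lean on these libraries where they do the work, as an engineer would, in place of code of your own. Each camera call takes 0.05 s, during which the arm holds its last target.

## Working session

There is one attempt and no reset: what is moved stays moved. The work goes in short steps, Python scripts to look and compute and a tool call to move; the robot and the scene stay as the last step left them, time stands still between calls to the robot, and variables do not carry over. Pictures are saved under pics/ and viewed, and the job is handed in when it is done.

Besides the shell and the picture viewer there is one more tool, called after ">>>" in YAML: its name, and indented under it one key for each argument. servo_tool: Moves the arm, as the interface text tells. Its arguments: {"type":"object","properties":{"commands":{"type":"array","items":{"type":"object","properties":{"tx":{"type":"number"},"ty":{"type":"number"},"tz":{"type":"number"},"rx":{"type":"number"},"ry":{"type":"number"},"rz":{"type":"number"}}}},"hand":{"type":"number"}},"required":["commands"]}

```bash
mkdir -p pics; python3 - <<'E'
from rig import monitor, vision
import cv2
s=monitor.sense(); print({k:s[k] for k in ('time_s','ee_pos','eef_rot','opening','joint_positions')})
for n in ("scene","side"):
    c=vision.camera(n); cv2.imwrite(f"pics/{n}0.png",c["pixels"][:,:,::-1]); print(n,c["camera_matrix"],c["k1"],c["rvec"],c["tvec"])
E
```

```text
{'time_s': 0.0, 'ee_pos': array([6.24161219e-01, 1.15727251e-04, 2.29945043e-01]), 'eef_rot': array([-0.50055529,  0.50066962, -0.49930539,  0.49946817]), 'opening': 0.08558990471610275, 'joint_positions': array([-1.12201944e-01,  2.17771391e-01,  1.61495820e+00,  8.56862129e-07,
        1.31133003e+00, -1.12250610e-01])}
scene [[482.50431193   0.         254.54274765]
 [  0.         482.50431193 187.38784528]
 [  0.           0.           1.        ]] -0.1561225341637589 [ 1.90553564  1.89028954 -0.53882698] [ 0.01570594 -0.44383755  1.34549382]
side [[418.47882408   0.         257.77777623]
 [  0.         418.47882408 193.70567741]
 [  0.           0.           1.        ]] -0.05000288705132894 [ 2.4004862  -0.08783765  0.05864857] [-0.60154499  0.06631857  0.82038168]
```

```bash
python3 - <<'E'
import cv2
for n in ("scene","side"):
    i=cv2.imread(f"pics/{n}0.png"); cv2.imwrite(f"pics/{n}0b.png",cv2.resize(i,(800,600),interpolation=cv2.INTER_CUBIC))
E
```

```text
(no output)
```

View pics/scene0b.png

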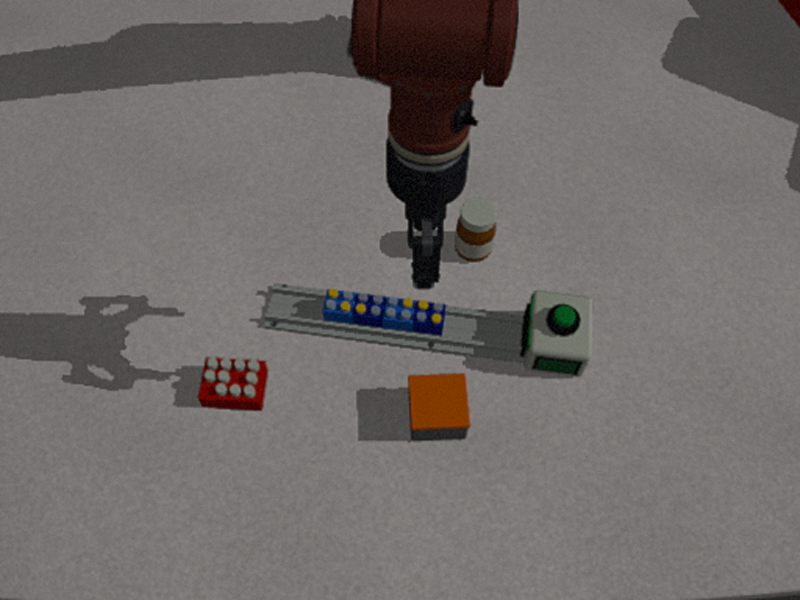

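View pics/side0b.png

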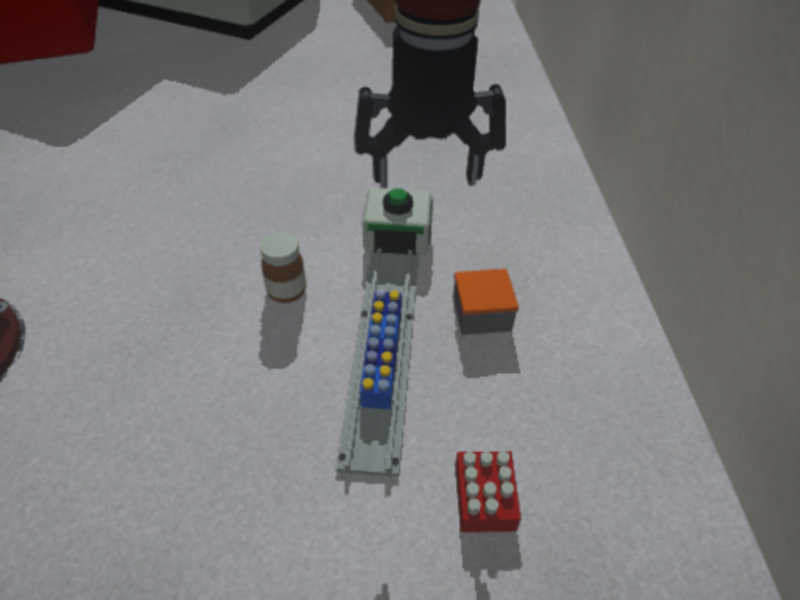

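Scene picture: the track runs from its rear end at about (262,305) to the head at (560,335), with the carriers at x = 325–445. Next I'll take enlarged crops for exact pixels.

```bash
cat > h.py <<'E'
import numpy as np, cv2
from scipy.spatial.transform import Rotation as R
def ray(c,uv,T=None):
    K=c["camera_matrix"]; k=c["k1"]
    d=np.array([k,0,0,0,0.])
    p=cv2.undistortPoints(np.array([[uv]],float),K,d)[0,0]
    v=np.array([p[0],p[1],1.])
    if "rvec" in c:
        Rm=cv2.Rodrigues(np.array(c["rvec"]))[0]; return -Rm.T@np.array(c["tvec"]), Rm.T@v
    H=T@c["hand_eye"]; return H[:3,3],H[:3,:3]@v
def at_z(c,uv,z,T=None):
    o,d=ray(c,uv,T); return o+d*(z-o[2])/d[2]
def toolT(s):
    T=np.eye(4); T[:3,:3]=R.from_quat(s["eef_rot"]).as_matrix(); T[:3,3]=s["ee_pos"]; return T
def proj(c,P):
    P=np.atleast_2d(P).astype(float)
    return cv2.projectPoints(P,np.array(c["rvec"]),np.array(c["tvec"]),c["camera_matrix"],np.array([c["k1"],0,0,0,0.]))[0][:,0]
E
python3 - <<'E'
import cv2
i=cv2.imread("pics/scene0.png")[170:250,155:395]; cv2.imwrite("pics/sc_crop.png",cv2.resize(i,None,fx=3.33,fy=3.33,interpolation=cv2.INTER_CUBIC))
i=cv2.imread("pics/side0.png")[110:310,205:285]; cv2.imwrite("pics/si_crop.png",cv2.resize(i,None,fx=3,fy=3,interpolation=cv2.INTER_CUBIC))
E
```

```text
(no output)
```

View pics/sc_crop.png

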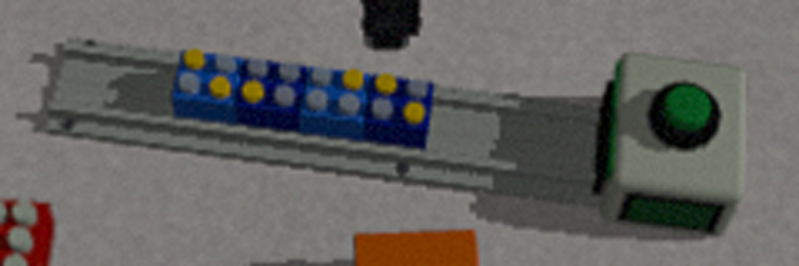

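View pics/si_crop.png

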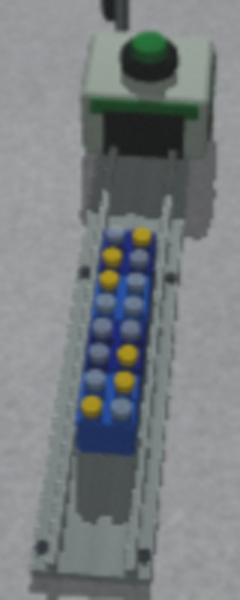

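```bash
python3 - <<'E'
from rig import vision
from h import *
np.set_printoptions(precision=4,suppress=True)
sc=vision.camera("scene"); si=vision.camera("side")
S=lambda u,v:(155+(u+.5)/3.33-.5,170+(v+.5)/3.33-.5)
D=lambda u,v:(205+(u+.5)/3-.5,110+(v+.5)/3-.5)
for n,p,z in [("btn",(689,103),.08),("head nw",(622,53),.06),("ne",(746,66),.06),("se",(738,192),.06),("sw",(613,190),.06),
 ("rear top +x",(174,95),.04),("front top +x",(432,124),.04),("rear bot of +x side",(174,116),.018),("front bot",(428,148),.018),
 ("track rear -x",(65,40),.018),("screw rear -x",(90,43),.014),("screw +x rear",(68,122),.014),("screw +x fr",(402,169),.014)]:
    print("scene",n,at_z(sc,S(*p),z))
for n,p,z in [("btn",(149,42),.08),("head front L",(85,97),.06),("head front R",(211,100),.06),("carr rear L",(77,422),.04),("carr rear R",(135,425),.04),("bot L",(79,447),.008),("bot R",(133,451),.008),("fr L",(104,232),.04),("fr R",(156,236),.04),("track rear L",(32,575),.008),("R",(150,577),.008)]:
    print("side",n,at_z(si,D(*p),z))
o1,d1=ray(sc,S(689,103)); o2,d2=ray(si,D(149,42))
A=np.stack([d1,-d2],1); t=np.linalg.lstsq(A,o2-o1,rcond=None)[0]; print(o1+t[0]*d1,o2+t[1]*d2)
E
```

```text
scene btn [0.6079 0.1909 0.08  ]
scene head nw [0.5594 0.1586 0.06  ]
scene ne [0.5694 0.2362 0.06  ]
scene se [0.6579 0.2183 0.06  ]
scene sw [0.6556 0.143  0.06  ]
scene rear top +x [ 0.5764 -0.1212  0.04  ]
scene front top +x [0.5981 0.0391 0.04  ]
scene rear bot of +x side [ 0.5787 -0.1228  0.018 ]
scene front bot [0.6028 0.0378 0.018 ]
scene track rear -x [ 0.5207 -0.1969  0.018 ]
scene screw rear -x [ 0.5206 -0.1809  0.014 ]
scene screw +x rear [ 0.5805 -0.1909  0.014 ]
scene screw +x fr [0.6155 0.0212 0.014 ]
side btn [0.6096 0.1891 0.08  ]
side head front L [0.5603 0.1531 0.06  ]
side head front R [0.652  0.1443 0.06  ]
side carr rear L [ 0.5441 -0.1188  0.04  ]
side carr rear R [ 0.5784 -0.1233  0.04  ]
side bot L [ 0.5444 -0.1153  0.008 ]
side bot R [ 0.5775 -0.1205  0.008 ]
side fr L [0.568  0.0356 0.04  ]
side fr R [0.603  0.0297 0.04  ]
side track rear L [ 0.5144 -0.2005  0.008 ]
side R [ 0.5815 -0.2064  0.008 ]
[0.6083 0.1907 0.0807] [0.6097 0.1897 0.0796]
```

```bash
cat >> h.py <<'E'
O=np.array([.5757,-.0245]); th=np.radians(8.9); e=np.array([np.sin(th),np.cos(th)]); ex=np.array([np.cos(th),-np.sin(th)])
def loc(p): d=np.asarray(p)[:2]-O; return np.array([d@ex,d@e,p[2]])*1000
def wor(x,y,z): return np.r_[O+(x*ex+y*e)/1000,z/1000]
def goto(s,x,y,z):
    "shift in tool mm"
    return R.from_quat(s["eef_rot"]).as_matrix().T@(wor(x,y,z)-s["ee_pos"])*1000
def yawerr(s):
    Rt=np.stack([np.r_[e,0],[0,0,-1],np.r_[-ex,0]],1) # tool x along track y?
    return R.from_quat(s["eef_rot"]).as_matrix(), Rt
E
python3 - <<'E'
from rig import monitor,vision
from h import *
np.set_printoptions(precision=3,suppress=True)
s=monitor.sense(); Rm,Rt=yawerr(s); print(Rm); print(goto(s,0,-134,230))
for q in (np.eye(3),):
    print(np.degrees(R.from_matrix(Rm.T@Rt).as_rotvec()))
sc=vision.camera("scene")
print("bottle cap",loc(at_z(sc,(477*.64,205*.64),.085)),"tip",loc(at_z(sc,(438*.64,402*.64),.05)),"rack",loc(at_z(sc,(233*.64,378*.64),.045)))
E
```

```text
[[-0.    -0.002  1.   ]
 [-1.     0.    -0.   ]
 [-0.    -1.    -0.002]]
[156.947   0.54  -69.517]
[  -0.003 -171.102   -0.132]
bottle cap [-156.385   90.441   85.   ] tip [130.219  71.288  50.   ] rack [ 134.504 -187.866   45.   ]
```

>>> servo_tool:
  commands:
    - {"tx":40,"tz":-18}
    - {"tx":40,"tz":-18}
    - {"tx":40,"tz":-18}
    - {"tx":37,"tz":-15}
    - {"ry":4.5}
    - {"ry":4.4}
    - {}
  hand: 1

```text
invalid input at $.commands[0]: expected keys tx, ty, tz, rx, ry, rz
```

```bash
cat > look.py <<'E'
import sys
from rig import monitor,vision
from h import *
np.set_printoptions(precision=2,suppress=True)
s=monitor.sense(); Rm=R.from_quat(s["eef_rot"]).as_matrix()
print(s["time_s"],"loc",loc(s["ee_pos"]),"open",s["opening"],"F",s["wrist_force"]); 
Rt=np.stack([np.r_[-e,0],[0,0,-1.],np.r_[ex,0]],1); print("rot to go",np.degrees(R.from_matrix(Rm.T@Rt).as_rotvec()))
if len(sys.argv)>4: print("shift",goto(s,*map(float,sys.argv[2:5])))
if sys.argv[1]!="-":
  for n in ("scene","side","wrist"):
    c=vision.camera(n); cv2.imwrite(f"pics/{sys.argv[1]}_{n}.png",c["pixels"][:,:,::-1])
  a=cv2.imread(f"pics/{sys.argv[1]}_scene.png")[160:260,150:400]; b=cv2.imread(f"pics/{sys.argv[1]}_side.png")[100:310,195:295]
  A=cv2.resize(a,(500,200),interpolation=3);B=cv2.resize(b,(286,600),interpolation=3)
  W=cv2.resize(cv2.imread(f"pics/{sys.argv[1]}_wrist.png"),(500,375))
  m=np.zeros((600,786,3),np.uint8); m[:200,:500]=A; m[210:585,:500]=W; m[:,500:]=B; cv2.imwrite(f"pics/{sys.argv[1]}_m.png",m)
E
python3 look.py a 0 -134 60
```

```text
0.25 loc [ 44.52  31.84 230.62] open 0.08551162096543694 F [ 0.44 -0.02  1.15]
rot to go [ 0.07  8.9  -0.  ]
shift [156.98 170.68 -69.44]
```

View pics/a_m.png

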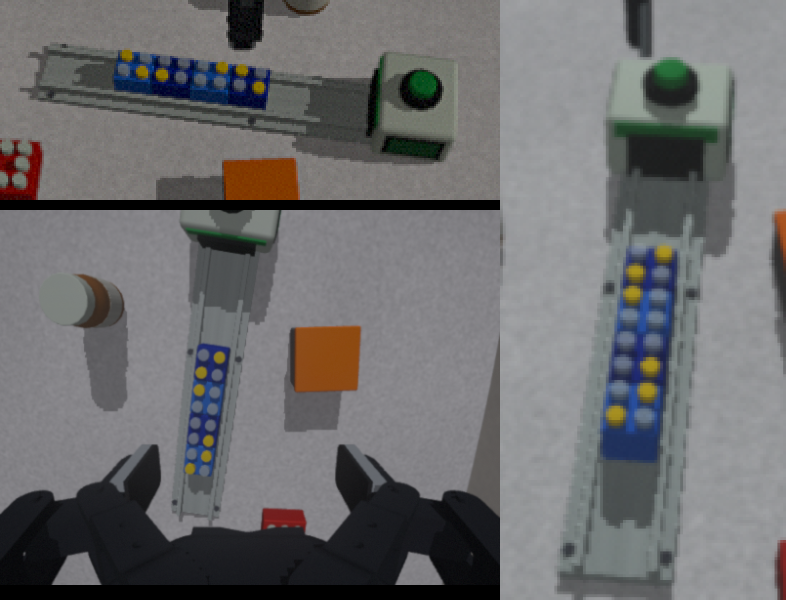

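All keys are required, so the arm hasn't moved yet. The wrist view shows the whole row at about (208,410) and a clear channel behind it.

>>> servo_tool:
  commands:
    - {"tx":40,"ty":0,"tz":-18,"rx":0,"ry":0,"rz":0}
    - {"tx":40,"ty":0,"tz":-18,"rx":0,"ry":0,"rz":0}
    - {"tx":40,"ty":0,"tz":-18,"rx":0,"ry":0,"rz":0}
    - {"tx":37,"ty":0,"tz":-15,"rx":0,"ry":0,"rz":0}
    - {"tx":0,"ty":0,"tz":0,"rx":0,"ry":4.5,"rz":0}
    - {"tx":0,"ty":0,"tz":0,"rx":0,"ry":4.4,"rz":0}
    - {"tx":0,"ty":0,"tz":0,"rx":0,"ry":0,"rz":0}
  hand: 1

```text
time_s: 1.1
ee_pos: [0.5542, -0.1627, 0.2316]
eef_rot: [0.458, -0.537, 0.539, -0.459]
wrist_force: [0.9, 0.3, 0.5]
opening: -0.0
```

```bash
python3 look.py b 0 -134 60
```

```text
1.1 loc [   0.12 -139.86  231.61] open -3.709805316974802e-05 F [0.87 0.26 0.46]
rot to go [-0.14 -0.19  0.04]
shift [ -5.97 171.6   -0.57]
```

View pics/b_m.png

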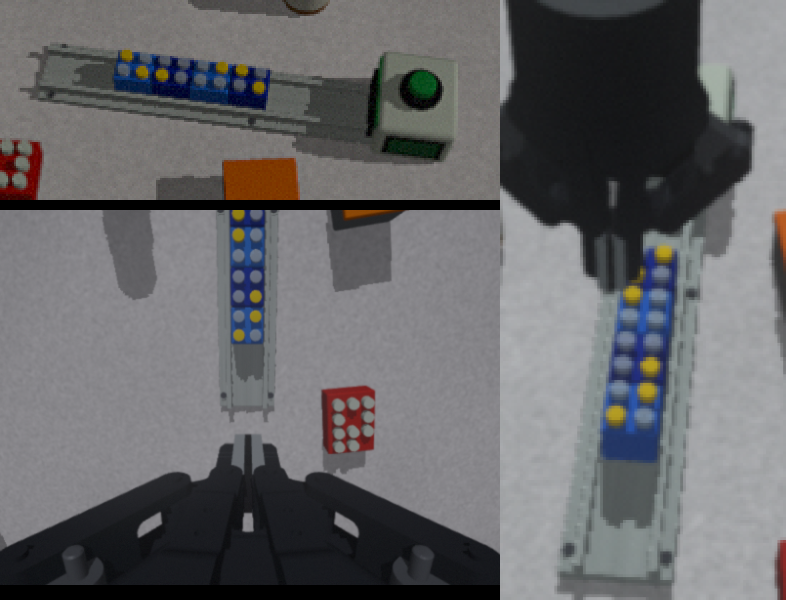

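Wrist view: the tool is aligned with the track. The row's rear edge is at about row 343 and the fingers are on the centre line. I'll check both with the wrist calibration.

```bash
python3 - <<'E'
from rig import monitor,vision
from h import *
s=monitor.sense(); c=vision.camera("wrist"); T=toolT(s)
k=512/500
for n,p,z in [("rearL",(232,343),.04),("rearR",(265,343),.04),("trackL",(220,410),.008),("trackR",(274,410),.008),("wallTopL",(218,300),.018),("R",(277,300),.018)]:
    print(n,loc(at_z(c,((p[0])*k,(p[1]-210)*k),z,T)).round(1))
E
```

```text
rearL [-16.5 -97.5  40. ]
rearR [ 20.4 -97.6  40. ]
trackL [ -34.8 -185.5    8. ]
trackR [  35.3 -185.6    8. ]
wallTopL [-33.1 -49.9  18. ]
R [ 35.  -49.9  18. ]
```

>>> servo_tool:
  commands:
    - {"tx":-2,"ty":45,"tz":0,"rx":0,"ry":0,"rz":0}
    - {"tx":0,"ty":45,"tz":0,"rx":0,"ry":0,"rz":0}
    - {"tx":0,"ty":45,"tz":0,"rx":0,"ry":0,"rz":0}
    - {"tx":0,"ty":36,"tz":0,"rx":0,"ry":0,"rz":0}
    - {"tx":0,"ty":0,"tz":0,"rx":0,"ry":0,"rz":0}

```text
time_s: 1.8
ee_pos: [0.5613, -0.1589, 0.0602]
eef_rot: [0.46, -0.531, 0.539, -0.464]
wrist_force: [-1.4, 0.9, -0.5]
opening: 0.0001
```

```bash
python3 look.py c 0 -115 22
```

```text
1.8 loc [   6.6  -134.99   60.22] open 0.00013704710995849872 F [-1.4   0.94 -0.52]
rot to go [-0.77  0.5   0.16]
shift [-20.15  38.07  -6.93]
```

View pics/c_m.png

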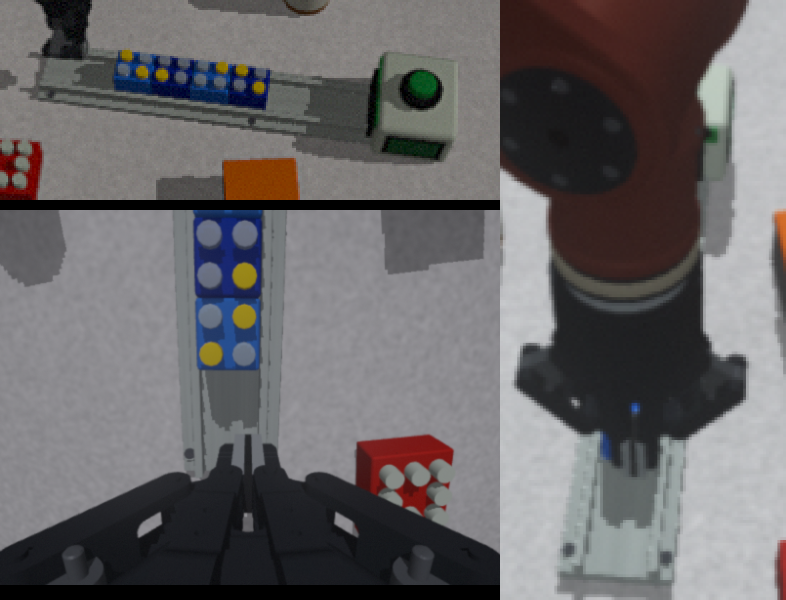

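Drifted 6 mm sideways on the fast descent. I'll correct that above the walls and then go down slowly.

>>> servo_tool:
  commands:
    - {"tx":0,"ty":0,"tz":-6,"rx":-0.8,"ry":0.5,"rz":0}
    - {"tx":0,"ty":10,"tz":0,"rx":0,"ry":0,"rz":0}
    - {"tx":0,"ty":10,"tz":0,"rx":0,"ry":0,"rz":0}
    - {"tx":0,"ty":10,"tz":0,"rx":0,"ry":0,"rz":0}
    - {"tx":0,"ty":5,"tz":0,"rx":0,"ry":0,"rz":0}
    - {"tx":0,"ty":0,"tz":0,"rx":0,"ry":0,"rz":0}

```text
time_s: 2.55
ee_pos: [0.5684, -0.1637, 0.0394]
eef_rot: [0.456, -0.527, 0.547, -0.463]
wrist_force: [-0.1, 0.3, 0.2]
opening: 0.0001
```

```bash
python3 look.py d 0 -115 24
```

```text
2.55 loc [  14.37 -138.66   39.36] open 6.031808891221951e-05 F [-0.1   0.33  0.21]
rot to go [-1.64 -0.03  0.59]
shift [-23.81  14.69 -14.82]
```

View pics/d_m.png

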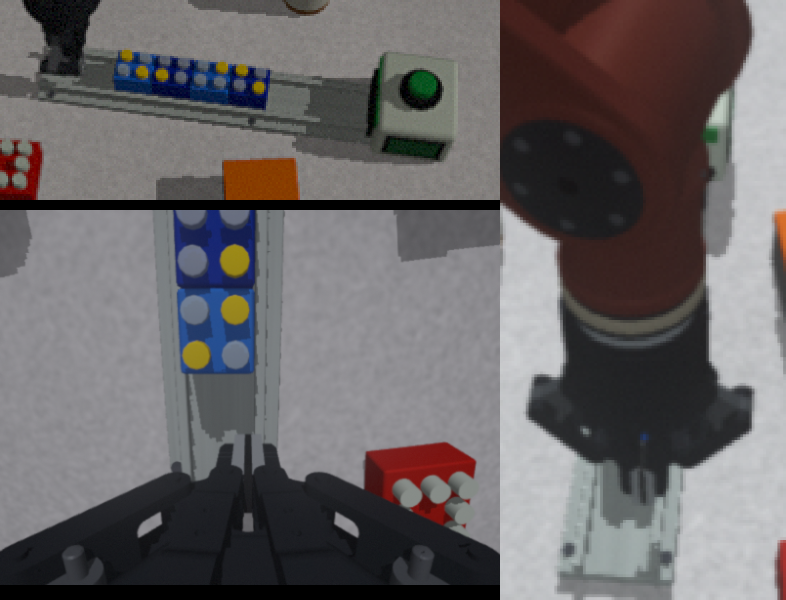

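The arm drifts sideways between rows, so I'll measure that with a few zero rows before going lower.

>>> servo_tool:
  commands:
    - {"tx":0,"ty":0,"tz":0,"rx":0,"ry":0,"rz":0}
    - {"tx":0,"ty":0,"tz":0,"rx":0,"ry":0,"rz":0}
    - {"tx":0,"ty":0,"tz":0,"rx":0,"ry":0,"rz":0}

```text
time_s: 3.0
ee_pos: [0.5697, -0.1642, 0.0411]
eef_rot: [0.455, -0.526, 0.548, -0.464]
wrist_force: [-0.8, -0.8, -0.0]
opening: 0.0003
```

>>> servo_tool:
  commands:
    - {"tx":0,"ty":0,"tz":-10,"rx":0,"ry":0,"rz":0}

```text
time_s: 3.1
ee_pos: [0.561, -0.1631, 0.0415]
eef_rot: [0.455, -0.526, 0.549, -0.464]
wrist_force: [-0.8, 0.5, 0.2]
opening: 0.0001
```

>>> servo_tool:
  commands:
    - {"tx":0,"ty":0,"tz":-10,"rx":-2,"ry":0,"rz":0}

```text
time_s: 3.2
ee_pos: [0.5493, -0.1611, 0.0408]
eef_rot: [0.463, -0.536, 0.539, -0.456]
wrist_force: [-0.4, -0.0, -0.5]
opening: 0.0003
```

```bash
python3 look.py - 0 -115 24
```

```text
3.2 loc [  -4.92 -139.     40.84] open 0.00026175690112505953 F [-0.42 -0.01 -0.54]
rot to go [ 0.2  -0.03  0.64]
shift [-24.19  16.56   4.97]
```

>>> servo_tool:
  commands:
    - {"tx":0,"ty":10,"tz":4,"rx":0,"ry":0,"rz":0.5}

```text
time_s: 3.3
ee_pos: [0.5534, -0.1618, 0.0318]
eef_rot: [0.461, -0.537, 0.538, -0.459]
wrist_force: [0.5, -0.6, -0.2]
opening: 0.0002
```

```bash
python3 look.py - 0 -115 24
```

```text
3.3 loc [  -0.74 -139.1    31.79] open 0.00017341299062088696 F [ 0.48 -0.65 -0.19]
rot to go [ 0.09 -0.01  0.15]
shift [-24.12   7.73   0.75]
```

>>> servo_tool:
  commands:
    - {"tx":0,"ty":8,"tz":0,"rx":0,"ry":0,"rz":0}

```text
time_s: 3.4
ee_pos: [0.5536, -0.162, 0.0232]
eef_rot: [0.46, -0.537, 0.538, -0.459]
wrist_force: [-0.6, 0.9, 0.8]
opening: -0.0001
```

```bash
python3 look.py - 0 -115 24
```

```text
3.4 loc [  -0.6  -139.29   23.17] open -6.011872372390766e-05 F [-0.57  0.9   0.82]
rot to go [ 0.04 -0.03  0.14]
shift [-24.29  -0.89   0.59]
```

>>> servo_tool:
  commands:
    - {"tx":-10,"ty":0,"tz":1,"rx":0,"ry":0,"rz":0}
    - {"tx":-10,"ty":0,"tz":0,"rx":0,"ry":0,"rz":0}

```text
time_s: 3.6
ee_pos: [0.5564, -0.1419, 0.0208]
eef_rot: [-0.46, 0.539, -0.537, 0.458]
wrist_force: [0.3, 0.7, 0.5]
opening: 0.0003
```

```bash
python3 look.py e 1 -110 24
```

```text
3.6 loc [  -0.94 -118.98   20.81] open 0.00029719199827830077 F [0.29 0.68 0.47]
rot to go [ 0.19 -0.17  0.09]
shift [-8.98 -3.21  1.9 ]
```

View pics/e_m.png

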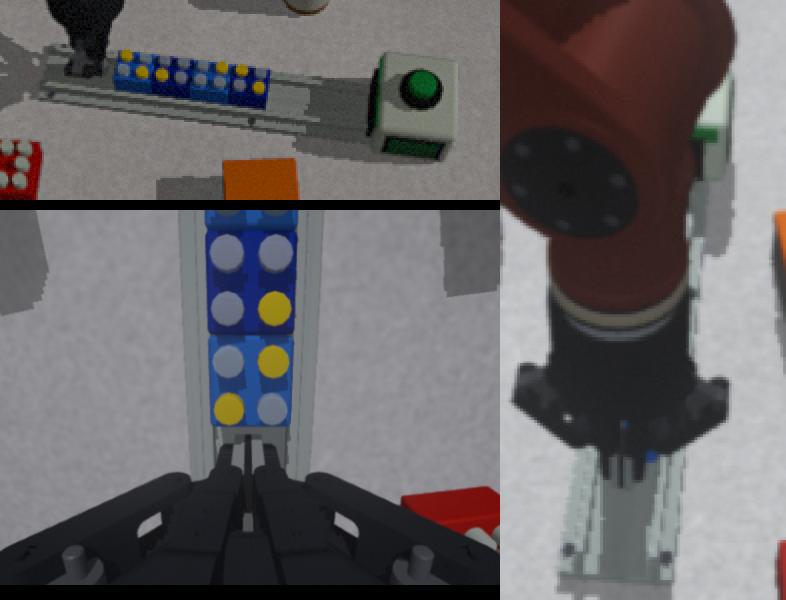

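The fingers are centred about 10 mm behind the row, so I'll start the slow push.

>>> servo_tool:
  commands:
    - {"tx":-6,"ty":-2,"tz":1,"rx":0,"ry":0,"rz":0}
    - {"tx":-6,"ty":0,"tz":0,"rx":0,"ry":0,"rz":0}
    - {"tx":-6,"ty":0,"tz":0,"rx":0,"ry":0,"rz":0}
    - {"tx":-6,"ty":0,"tz":0,"rx":0,"ry":0,"rz":0}

```text
time_s: 4.15
ee_pos: [0.5623, -0.1184, 0.0243]
eef_rot: [0.462, -0.536, 0.538, -0.458]
wrist_force: [0.1, -3.2, -0.6]
opening: -0.0004
```

```bash
python3 look.py f 1 -1 23
```

```text
4.15 loc [  1.33 -94.82  24.27] open -0.0003624367526118154 F [ 0.13 -3.2  -0.63]
rot to go [0.04 0.03 0.33]
shift [-93.83   0.73  -0.28]
```

View pics/f_m.png

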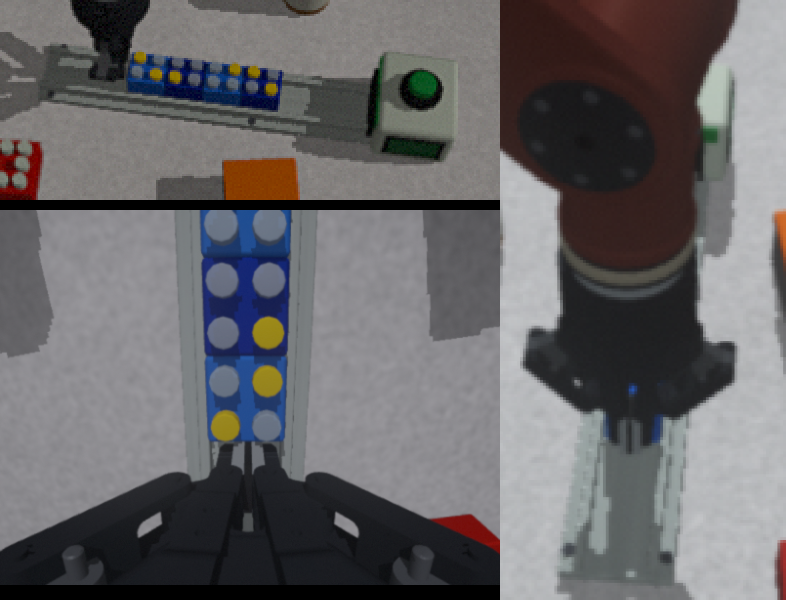

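In contact (3 N): the row has moved about 13 mm and is still closed up. Continuing.

>>> servo_tool:
  commands:
    - {"tx":-7,"ty":0,"tz":-0.5,"rx":0,"ry":0,"rz":0.3}
    - {"tx":-7,"ty":0,"tz":0,"rx":0,"ry":0,"rz":0}
    - {"tx":-7,"ty":0,"tz":0,"rx":0,"ry":0,"rz":0}
    - {"tx":-7,"ty":0,"tz":0,"rx":0,"ry":0,"rz":0}

```text
time_s: 4.7
ee_pos: [0.5662, -0.09, 0.0242]
eef_rot: [-0.46, 0.537, -0.537, 0.459]
wrist_force: [-0.1, -3.1, -0.5]
opening: -0.0001
```

```bash
python3 look.py - 1 -1 23
```

```text
4.7 loc [  0.7  -66.14  24.2 ] open -8.569053286495285e-05 F [-0.07 -3.08 -0.48]
rot to go [ 0.05 -0.03  0.04]
shift [-65.14   1.15   0.27]
```

>>> servo_tool:
  commands:
    - {"tx":-7,"ty":0,"tz":0,"rx":0,"ry":0,"rz":0}
    - {"tx":-7,"ty":0,"tz":0,"rx":0,"ry":0,"rz":0}
    - {"tx":-7,"ty":0,"tz":0,"rx":0,"ry":0,"rz":0}
    - {"tx":-7,"ty":0,"tz":0,"rx":0,"ry":0,"rz":0}
    - {"tx":-7,"ty":0,"tz":0,"rx":0,"ry":0,"rz":0}
    - {"tx":-7,"ty":0,"tz":0,"rx":0,"ry":0,"rz":0}

```text
time_s: 5.3
ee_pos: [0.573, -0.0445, 0.0242]
eef_rot: [-0.46, 0.537, -0.537, 0.459]
wrist_force: [0.1, -2.9, 0.5]
opening: -0.0002
```

```bash
python3 look.py g 1 -1 23
```

```text
5.3 loc [  0.47 -20.22  24.19] open -0.00022476334351633355 F [ 0.08 -2.92  0.52]
rot to go [0.08 0.03 0.07]
shift [-19.22   1.16   0.54]
```

View pics/g_m.png

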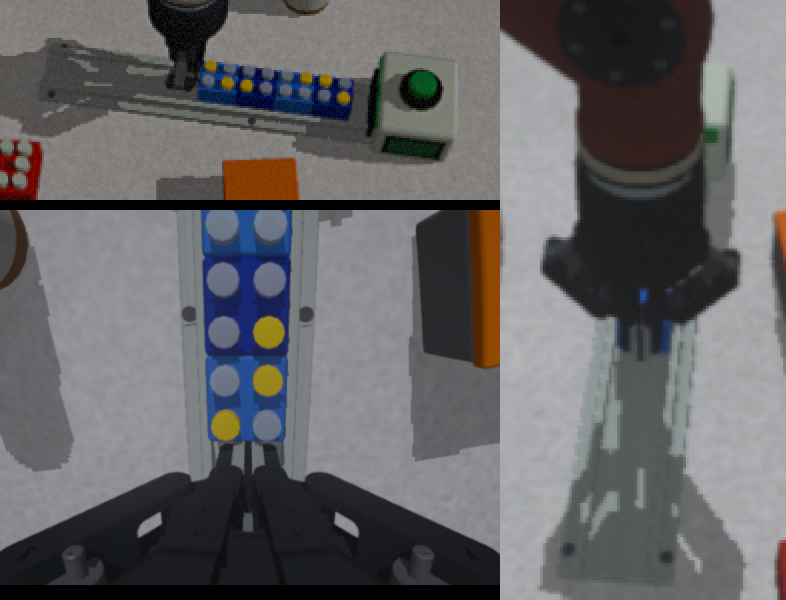

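About 19 mm left by estimate, so I'll take smaller steps and watch the force.

>>> servo_tool:
  commands:
    - {"tx":-4,"ty":0,"tz":0,"rx":0,"ry":0,"rz":0}
    - {"tx":-4,"ty":0,"tz":0,"rx":0,"ry":0,"rz":0}
    - {"tx":-3,"ty":0,"tz":0,"rx":0,"ry":0,"rz":0}

```text
time_s: 5.75
ee_pos: [0.5747, -0.0336, 0.0242]
eef_rot: [-0.461, 0.537, -0.537, 0.459]
wrist_force: [-0.5, -2.8, 0.5]
opening: -0.0003
```

>>> servo_tool:
  commands:
    - {"tx":-3,"ty":0,"tz":0,"rx":0,"ry":0,"rz":0}

```text
time_s: 5.85
ee_pos: [0.5752, -0.0308, 0.0242]
eef_rot: [0.461, -0.537, 0.537, -0.459]
wrist_force: [-1.1, -3.7, -0.1]
opening: -0.0
```

>>> servo_tool:
  commands:
    - {"tx":-2,"ty":0,"tz":0,"rx":0,"ry":0,"rz":0}

```text
time_s: 5.95
ee_pos: [0.5755, -0.0287, 0.0242]
eef_rot: [0.461, -0.537, 0.537, -0.459]
wrist_force: [0.1, -3.1, -0.4]
opening: 0.0005
```

```bash
python3 look.py h 1 -1 23
```

```text
5.95 loc [ 0.44 -4.22 24.18] open 0.0004637675336096203 F [ 0.11 -3.1  -0.41]
rot to go [0.09 0.03 0.13]
shift [-3.22  1.17  0.57]
```

View pics/h_m.png

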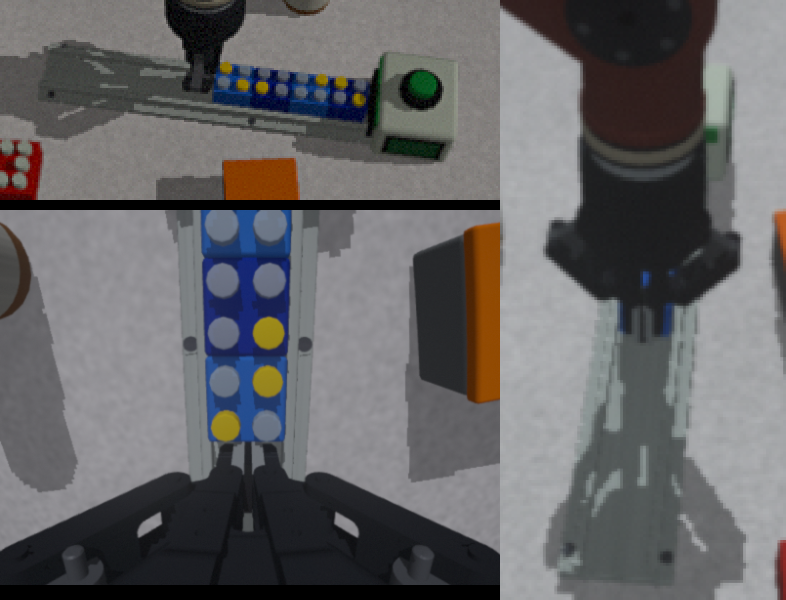

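Nearly there: the force is still 3 N of sliding friction, with no stop contact yet.

>>> servo_tool:
  commands:
    - {"tx":-2,"ty":0,"tz":0,"rx":0,"ry":0,"rz":0}

```text
time_s: 6.2
ee_pos: [0.5758, -0.0267, 0.0242]
eef_rot: [0.461, -0.537, 0.537, -0.459]
wrist_force: [0.2, -3.2, 0.1]
opening: -0.0002
```

>>> servo_tool:
  commands:
    - {"tx":-2,"ty":0,"tz":0,"rx":0,"ry":0,"rz":0}

```text
time_s: 6.3
ee_pos: [0.576, -0.0253, 0.0242]
eef_rot: [0.461, -0.537, 0.537, -0.459]
wrist_force: [-1.5, -8.6, 0.2]
opening: 0.0001
```

>>> servo_tool:
  commands:
    - {"tx":-1.5,"ty":0,"tz":0,"rx":0,"ry":0,"rz":0}

```text
time_s: 6.4
ee_pos: [0.576, -0.0253, 0.0242]
eef_rot: [0.462, -0.536, 0.538, -0.458]
wrist_force: [-2.2, -8.7, 1.0]
opening: -0.0
```

>>> servo_tool:
  commands:
    - {"tx":-1.5,"ty":0,"tz":0,"rx":0,"ry":0,"rz":0}

```text
time_s: 6.5
ee_pos: [0.5761, -0.0254, 0.0243]
eef_rot: [0.464, -0.535, 0.538, -0.457]
wrist_force: [-1.7, -7.1, 0.6]
opening: 0.0001
```

The row stopped with the force up to 8.7 N at local y ≈ −0.8 mm (−1 predicted), so it's against the stop. I'll back off, rise and look.

>>> servo_tool:
  commands:
    - {"tx":5,"ty":0,"tz":0,"rx":0,"ry":0,"rz":0}
    - {"tx":15,"ty":0,"tz":0,"rx":0,"ry":0,"rz":0}
    - {"tx":15,"ty":-10,"tz":0,"rx":0,"ry":0,"rz":0}
    - {"tx":0,"ty":-35,"tz":0,"rx":0,"ry":0,"rz":0}
    - {"tx":0,"ty":-45,"tz":0,"rx":0,"ry":0,"rz":0}
    - {"tx":0,"ty":-20,"tz":0,"rx":0,"ry":0,"rz":0}
    - {"tx":0,"ty":0,"tz":0,"rx":0,"ry":0,"rz":0}

```text
time_s: 7.2
ee_pos: [0.5693, -0.0626, 0.1391]
eef_rot: [-0.461, 0.538, -0.537, 0.457]
wrist_force: [0.2, -0.2, 0.1]
opening: -0.0001
```

```bash
python3 look.py i 0 216 110
```

```text
7.2 loc [ -0.39 -38.64 139.05] open -0.00012269928827357326 F [ 0.21 -0.22  0.08]
rot to go [ 0.28 -0.07  0.19]
shift [-254.74   28.2     0.21]
```

View pics/i_m.png

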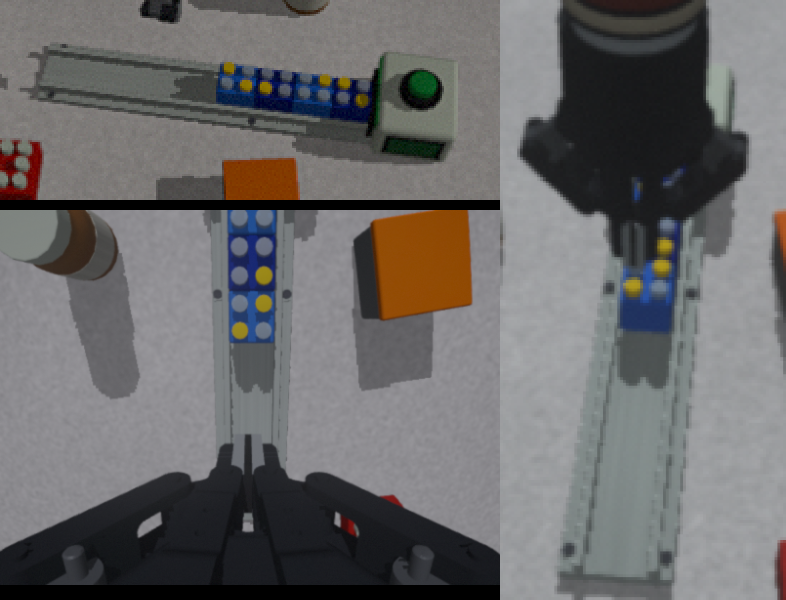

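The row is closed up and home, and the rear carrier's edge is clean. Now moving over the button.

>>> servo_tool:
  commands:
    - {"tx":-40,"ty":0,"tz":0,"rx":0,"ry":0,"rz":0}
    - {"tx":-40,"ty":0,"tz":0,"rx":0,"ry":0,"rz":0}
    - {"tx":-40,"ty":0,"tz":0,"rx":0,"ry":0,"rz":0}
    - {"tx":-40,"ty":0,"tz":0,"rx":0,"ry":0,"rz":0}
    - {"tx":-40,"ty":0,"tz":0,"rx":0,"ry":0,"rz":0}
    - {"tx":-40,"ty":0,"tz":0,"rx":0,"ry":0,"rz":0}
    - {"tx":0,"ty":0,"tz":0,"rx":0,"ry":0,"rz":0}

```text
time_s: 8.05
ee_pos: [0.5944, 0.1809, 0.1152]
eef_rot: [-0.469, 0.548, -0.529, 0.446]
wrist_force: [0.4, -2.1, -0.2]
opening: 0.0002
```

```bash
python3 look.py j 0 217 95
```

```text
8.05 loc [-13.28 205.8  115.23] open 0.00019056642734427965 F [ 0.44 -2.1  -0.18]
rot to go [ 2.35 -0.41  0.43]
shift [-11.45  19.58  14.01]
```

View pics/j_m.png

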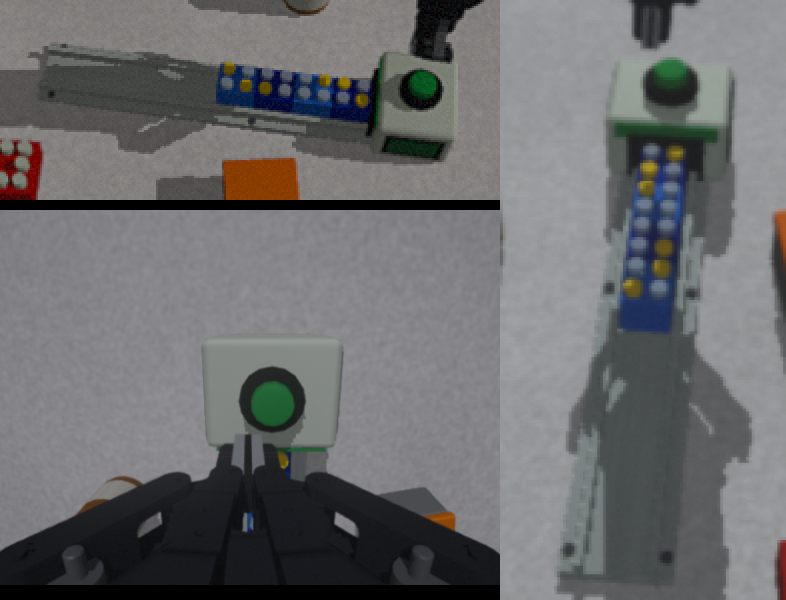

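Drifted 13 mm to −x. The wrist view has the button at about (273,403). I'll measure it and correct.

```bash
python3 - <<'E'
from rig import monitor,vision
from h import *
s=monitor.sense(); c=vision.camera("wrist")
print(loc(at_z(c,(273*1.024,(403-210)*1.024),.08,toolT(s))))
E
```

```text
[  1.60552746 216.04365488  80.        ]
```

>>> servo_tool:
  commands:
    - {"tx":-6,"ty":0,"tz":7,"rx":2.3,"ry":-0.4,"rz":0.4}
    - {"tx":-5,"ty":0,"tz":7,"rx":0,"ry":0,"rz":0}
    - {"tx":0,"ty":0,"tz":0,"rx":0,"ry":0,"rz":0}

```text
time_s: 8.55
ee_pos: [0.6103, 0.1794, 0.1146]
eef_rot: [0.458, -0.539, 0.54, -0.455]
wrist_force: [0.2, 0.2, 0.0]
opening: 0.0001
```

```bash
python3 look.py k 0 217 92
```

```text
8.55 loc [  2.65 206.76 114.6 ] open 0.00014824359417816833 F [0.17 0.22 0.  ]
rot to go [ 0.1  -0.62  0.26]
shift [-10.32  22.55  -2.72]
```

View pics/k_m.png

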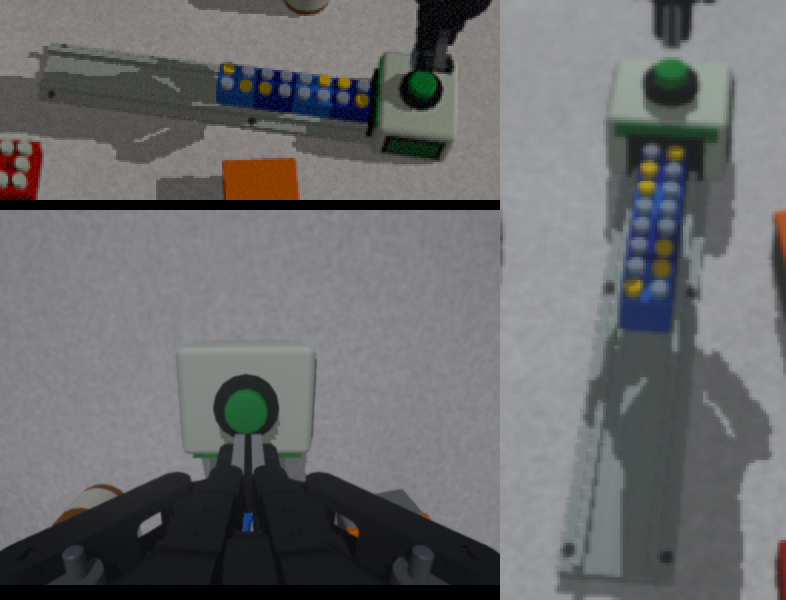

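Now lined up sideways. I'll go 10 mm forward and then down in steps, checking each one.

>>> servo_tool:
  commands:
    - {"tx":-5,"ty":0,"tz":-1,"rx":0,"ry":-0.6,"rz":0}
    - {"tx":-5,"ty":0,"tz":0,"rx":0,"ry":0,"rz":0}
    - {"tx":0,"ty":10,"tz":0,"rx":0,"ry":0,"rz":0}

```text
time_s: 9.0
ee_pos: [0.6116, 0.19, 0.106]
eef_rot: [0.461, -0.537, 0.538, -0.459]
wrist_force: [0.3, 0.5, 0.0]
opening: -0.0001
```

```bash
python3 look.py - 1 217 85
```

```text
9.0 loc [  2.27 217.43 105.97] open -8.525572608660487e-05 F [0.34 0.46 0.03]
rot to go [-0.01 -0.02  0.2 ]
shift [ 0.35 20.97 -1.27]
```

>>> servo_tool:
  commands:
    - {"tx":0,"ty":10,"tz":0,"rx":0,"ry":0,"rz":0}

```text
time_s: 9.1
ee_pos: [0.6114, 0.1902, 0.0953]
eef_rot: [0.461, -0.536, 0.538, -0.459]
wrist_force: [0.1, 0.1, -0.2]
opening: -0.0001
```

```bash
python3 look.py l 1 217 82
```

```text
9.1 loc [  2.08 217.65  95.27] open -9.491077576795333e-05 F [ 0.08  0.08 -0.25]
rot to go [-0.01  0.01  0.21]
shift [ 0.61 13.27 -1.08]
```

View pics/l_m.png

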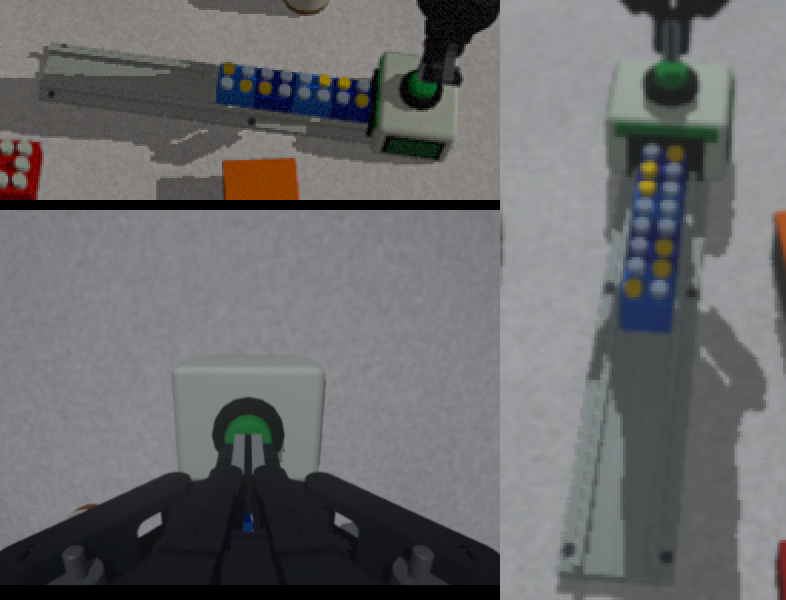

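In the scene view the fingers sit right of the button. I'll project the TCP to check the offset.

```bash
python3 - <<'E'
from rig import monitor,vision
from h import *
s=monitor.sense(); c=vision.camera("scene"); d=vision.camera("side"); w=vision.camera("wrist")
for cc,o,n in ((c,(150,160),"scene"),(d,(195,100),"side")):
    for p in (s["ee_pos"],wor(1,217,80),wor(0,216,60)):
        print(n,proj(cc,p)[0], )
for cc,y0,y1,x0,x1,n in ((c,170,250,320,400,"l1"),(d,100,180,220,300,"l2")):
    cv2.imwrite(f"pics/{n}.png",cv2.resize(cc["pixels"][y0:y1,x0:x1,::-1],(480,480),interpolation=3))
E
python3 -c "
import cv2;a=cv2.imread('pics/l1.png');b=cv2.imread('pics/l2.png');b=cv2.resize(cv2.hconcat([a,b]),(800,400));cv2.imwrite('pics/l3.png',b)"
```

```text
scene [362.57866387 197.9488137 ]
scene [361.14580788 201.61578407]
scene [358.75186904 206.15621267]
side [254.6656779  118.35501057]
side [254.5938917  123.49347538]
side [254.00811881 130.79469295]
```

View pics/l3.png

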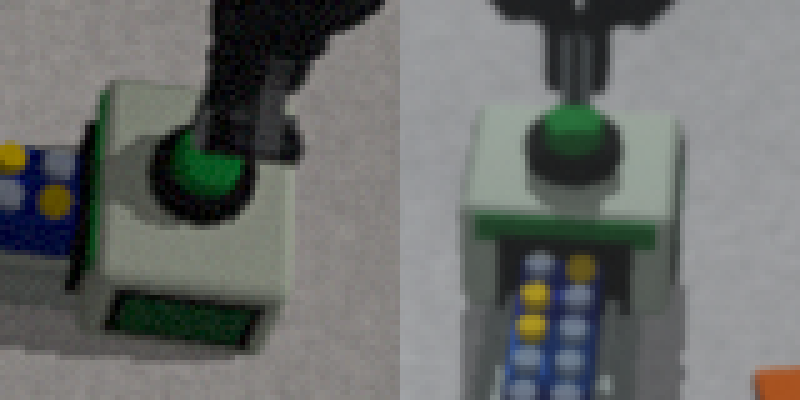

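```bash
python3 - <<'E'
from rig import monitor,vision
from h import *
c=vision.camera("scene"); w=vision.camera("wrist"); s=monitor.sense()
for n,p in (("e",(-.9,-119,20.8)),("h",(.4,-4.2,24.2)),("g",(.5,-20,24.2)),("i",(-.4,-38.6,139)),("l",(2,217.6,95.3))):
    P=wor(*p); u=proj(c,P)[0]; im=cv2.imread(f"pics/{n}_scene.png").copy()
    x,y=u.round().astype(int); y0=max(y-40,0);x0=x-40
    z=cv2.resize(im[y0:y0+80,x0:x0+80],(400,400),interpolation=cv2.INTER_CUBIC)
    for dy in (-11,11,0):
        q=proj(c,wor(p[0],p[1]+dy,p[2]))[0]; cv2.circle(z,tuple(((q-[x0,y0]+.5)*5).round().astype(int).tolist()),3,(0,0,255) if dy else (0,255,255),-1)
    z=cv2.convertScaleAbs(z,alpha=1.8,beta=30)
    cv2.imwrite(f"pics/z_{n}.png",z)
m=[cv2.resize(cv2.imread(f"pics/z_{n}.png"),(260,260)) for n in "eghil"]; m.append(m[0]*0)
cv2.imwrite("pics/z.png",cv2.vconcat([cv2.hconcat(m[:3]),cv2.hconcat(m[3:])]))
H=np.linalg.inv(w["hand_eye"]); t=H[:3,3]; print("tcp in wrist cam",t, cv2.projectPoints(t[None],np.zeros(3),np.zeros(3),w["camera_matrix"],np.array([w["k1"],0,0,0.,0]))[0])
E
```

```text
tcp in wrist cam [9.23706800e-05 2.58356053e-02 1.55256041e-01] [[[253.74749225 245.12749928]]]
```

View pics/z.png

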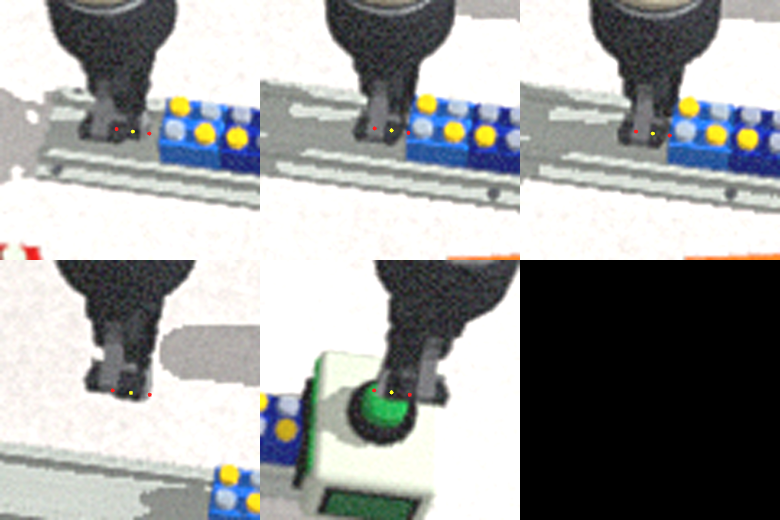

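The extra lobe on the right is the near-side linkage, which sits higher and is displaced by perspective; it swaps sides between image left and right. The wrist view puts the button within 2 mm of the TCP, so I'll press in small steps.

>>> servo_tool:
  commands:
    - {"tx":0,"ty":10,"tz":-1,"rx":0,"ry":0,"rz":0}

```text
time_s: 9.6
ee_pos: [0.6128, 0.1904, 0.0882]
eef_rot: [0.459, -0.536, 0.539, -0.46]
wrist_force: [0.3, 0.6, 0.3]
opening: -0.0002
```

>>> servo_tool:
  commands:
    - {"tx":0,"ty":4,"tz":0,"rx":0,"ry":0,"rz":0}

```text
time_s: 9.7
ee_pos: [0.6119, 0.1902, 0.0829]
eef_rot: [0.459, -0.536, 0.539, -0.46]
wrist_force: [0.8, 0.5, -0.1]
opening: 0.0001
```

>>> servo_tool:
  commands:
    - {"tx":0,"ty":4,"tz":0,"rx":0,"ry":0,"rz":0}

```text
time_s: 9.8
ee_pos: [0.6123, 0.1902, 0.0789]
eef_rot: [0.459, -0.536, 0.539, -0.46]
wrist_force: [0.2, 0.4, 3.7]
opening: -0.0001
```

>>> servo_tool:
  commands:
    - {"tx":0,"ty":4,"tz":0,"rx":0,"ry":0,"rz":0}

```text
time_s: 9.9
ee_pos: [0.6125, 0.1903, 0.0757]
eef_rot: [0.459, -0.536, 0.539, -0.46]
wrist_force: [-7.2, -1.8, 26.6]
opening: -0.0
```

```bash
python3 look.py - 1 217 74
```

```text
9.9 loc [  3.12 217.91  75.66] open -1.1498442919494183e-05 F [-7.24 -1.81 26.6 ]
rot to go [-0.24 -0.03  0.11]
shift [ 0.9   1.66 -2.13]
```

Bottomed out (26 N, well over the 5 N needed). I'll hold briefly, then release.

>>> servo_tool:
  commands:
    - {"tx":0,"ty":1,"tz":0,"rx":0,"ry":0,"rz":0}

```text
time_s: 10.0
ee_pos: [0.6125, 0.1903, 0.076]
eef_rot: [0.459, -0.536, 0.539, -0.46]
wrist_force: [-3.3, -0.7, 10.7]
opening: 0.0004
```

>>> servo_tool:
  commands:
    - {"tx":0,"ty":-6,"tz":0,"rx":0,"ry":0,"rz":0}
    - {"tx":0,"ty":-15,"tz":0,"rx":0,"ry":0,"rz":0}
    - {"tx":0,"ty":-40,"tz":0,"rx":0,"ry":0,"rz":0}
    - {"tx":0,"ty":-40,"tz":0,"rx":0,"ry":0,"rz":0}
    - {"tx":0,"ty":-20,"tz":-30,"rx":0,"ry":0,"rz":0}
    - {"tx":0,"ty":0,"tz":-40,"rx":0,"ry":0,"rz":0}
    - {"tx":0,"ty":0,"tz":-30,"rx":0,"ry":0,"rz":0}
    - {"tx":0,"ty":0,"tz":0,"rx":0,"ry":0,"rz":0}

```text
time_s: 10.8
ee_pos: [0.5119, 0.2064, 0.2056]
eef_rot: [0.458, -0.536, 0.54, -0.461]
wrist_force: [0.5, 0.5, 0.0]
opening: -0.0001
```

```bash
python3 look.py n; python3 - <<'E'
import cv2
a=cv2.imread("pics/n_scene.png");b=cv2.imread("pics/n_side.png")
cv2.imwrite("pics/n2.png",cv2.hconcat([cv2.resize(a[120:290,110:400],(400,234),interpolation=3),cv2.resize(b[90:350,130:360],(400,452),interpolation=3)[:234]]))
E
```

```text
10.8 loc [-98.72 218.23 205.58] open -0.00013383354081488623 F [0.51 0.54 0.  ]
rot to go [-0.38 -0.13  0.02]
```

View pics/n_m.png

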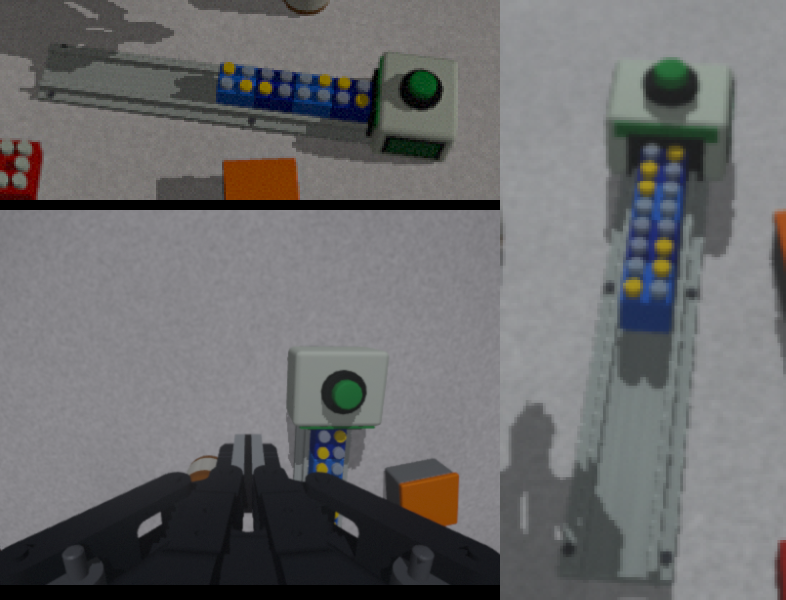

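View pics/n_scene.png

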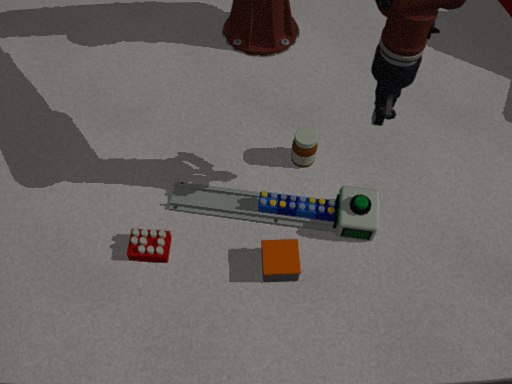

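Button out, bystanders unmoved, arm clear. One numeric check of the row before handing in.

```bash
python3 - <<'E'
from rig import vision
from h import *
c=vision.camera("side"); sc=vision.camera("scene")
for u,v in ((620,305),(672,307)): print(loc(at_z(c,(195+(u-500)/2.86,100+v/2.857),.04)).round(1))
print(loc(at_z(sc,(150+218/2,160+87/2),.04)).round(1))
cv2.imwrite("pics/o.png",cv2.resize(sc["pixels"][180:230,250:350,::-1],(800,400),interpolation=3))
E
```

```text
[-16.    5.1  40. ]
[19.5  6.5 40. ]
[12.1 13.5 40. ]
```

View pics/o.png

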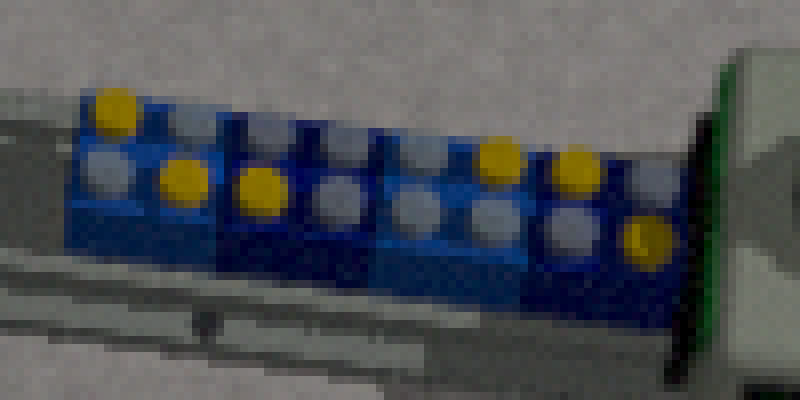

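```bash
python3 -c "
from rig import job; print(job.finish_job())"
```

```text
the job is handed in; nothing more can be done
None
```

I pushed the four carriers home as one row with the closed fingers, pressed the green button once, moved clear and handed the job in at about 11 s. No verdict was reported.

- **Row:** Sliding took about 3 N, and the force rose to 8.7 N at the stop, with the tool within 0.2 mm of the predicted place. The last enlarged picture shows all four closed up, upright and with the front carrier against the black stop.
- **Button:** It bottomed out with the tool about 76 mm above the bench at 26 N, well over the 5 N needed. The last pictures show it out again.
- **Bystanders and arm:** By eye, the bottle, tip box and rack had not moved. The arm was clear at 205 mm height, with wrist force near zero.
- **Disagreement:** My rough pixel readings put the rear carrier's back edge at 5 to 13 mm, against 10 mm expected. I put the spread down to coarse pixel reading and relied on the contact force and the enlarged picture instead.
- **Drift:** The arm drifted 6 to 14 mm sideways on three moves. I corrected each one before touching anything.

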